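Refile the red tool box in the binder's row

ROBOT

A 6-joint arm with a two-finger parallel gripper is mounted at the origin on the work surface. World frame = base frame: x ahead of the robot, y to its left, z up, the work surface at z = 0. Lengths are in m, angles in rad, forces in N, time in s.
With the tool pointing down it reaches from about 0.3 to 0.875 m from the base axis. Payload 6.4 kg.
Tool frame: the origin (TCP) lies midway between the tips of the shut fingers; the grasp point (between the pads) lies 19 mm behind it; z points along the fingers, y is the line along which they close (so a half turn about z gives the same grasp; the last joint's range is limited). The gripper opens to 85 mm and grips with 20 to 120 N. Pads are 22 mm wide; open, the fingers measure 114 mm over their backs; the gripper's body (76 mm by 85 mm) begins 54 mm behind the grasp point. The pads swing forward as they close: fully open they stand 13 mm farther back than shut.
Start: joints at [0.986, 0.181, 1.607, -0, 1.354, -0.206], TCP at [0.213, 0.534, 0.205] pointing down, gripper open.
Joint ranges: [-2.99, 2.99], [-0.89, 2.07], [0.3, 2.58], [-1.14, 4.28], [0, 2.63], [-3.12, 3.12]. Speed limits (rad/s): [2.57, 2.57, 3.01, 3.14, 3.14, 3.14].

INTERFACE

Orientations are given as [roll, pitch, yaw] about the fixed x, y, z axes, in that order (R = Rz(yaw) Ry(pitch) Rx(roll)).
In Python, from station import env gives the robot as it stands.
- The arm moves only by the tool carry_out, never from a script. Its arguments are lists of equal length, an entry for each row: "slide": the shift along the world's x, y, z as a fraction of full scale, a list of three; "rot": the turn, a rotation vector about the world's x, y, z as a fraction of full scale, a list of three. In form: {"slide": [[x, y, z], ...], "rot": [[rx, ry, rz], ...]}. A call has 1 to 8 rows; each row shifts and turns the commanded pose from where the row before left it; what a row does not reach is not made up. Full scale, the value 1, is 0.4 m for a shift and pi rad for a turn. A row lasts 1/12 s, in which the tool goes at most 41.7 mm and 7.16 degrees, less where a joint would pass 70% of its speed; a pose out of reach is approached as far as the arm can. A call with a number of a shift or a turn outside -1 to 1 is refused whole. A call with a gripper value outside its range is refused whole. "gripper" is the opening, from -1 (shut) to 1 (fully open), so that 0 is half open, set as the call begins (left out, the last holds). The fingers move at their own pace and stop on an object; "force" is the grip in N (left out, the last holds). Time passes only in rows, so rows that do not move let the fingers close. It gives the time, the measured TCP pose, the force, the opening and the grip force at its end, in the units of the state.
- env.get_obs(): the state, without advancing time (a new reading comes with each control period).
- env.read_camera(name): name is "scene" or "top" or "wrist"; returns the picture (420x560x3 uint8, red, green, blue); there is no depth.
- env.calibration(name): a dict with "intrinsics" (3x3 intrinsics, pixels), "k1" (the pictures are not rectified: a ray, as slopes to the right and down, at radius r is drawn at 1 + k1 r^2 times it, then the intrinsics apply), "pose" (4x4, takes a point from camera to world coordinates); the wrist camera has in their place "mount" (4x4, takes a point from camera to tool coordinates, whose origin is the TCP and whose axes are the flange's). Camera axes: x right, y up, looking along -z (the intrinsics and any distortion apply to the point x, -y, -z); pixel columns grow to the right and rows downward; lengths in m; the calibration is good to about 2 mm. A picture is of the moment at which its call begins: read the wrist's pose just before it. calibration takes no time and is no camera call.
- env.job_done(): hands the job in; it is judged then, once.
The state is a dict: "time_s": time; "joint_positions": joint angles; "dq": joint speeds; "effort": joint torques, N m; "tool_pos": TCP position; "eef_rot": TCP orientation; "wrist_force": force on the tool from outside, world axes, zero at the start; "wrist_torque": the same for the moment, N m; "width": finger opening in m; "grip_force": force on a finger pad.
Only numpy, scipy, OpenCV 4.12 (cv2) and the standard library are available. Lean on these libraries where they do the work, as an engineer would, in place of code of your own. Each camera call takes 0.05 s, during which the arm holds its last target. There are 200 camera calls.

TASK

On the bookbinder's bench, put the loose box with the red lid back into its place in the tray's row, between the yellow box and the blue box. They stand close together, so first slide them apart along the tray without lifting them, then stand the red box down on the tray floor between them, upright and in line with the row, and let go.

Things in the scene. Friction and masses are not known exactly. Their poses are not given: they have to be found in the camera images.
- red_handle (a point): Marbled-paper box, red lid and end patches, 90 (x) x 56 (y) x 26 mm, loose, 0.3 kg. Ridge handle upright along the middle of the lid: 52 mm long (x), 12 thick (y), from 26 to 64 mm above the underside. This point: in the handle, 47 mm above the underside. Starts on the bench before the tray, beside two of the same make with green and white lids, in any order.
- yellow_handle (a point): Marbled-paper box, yellow lid and end patches, 90 (x) x 56 (y) x 26 mm, loose, 0.3 kg. Ridge handle upright along the middle of the lid: 52 mm long (x), 12 thick (y), from 26 to 64 mm above the underside. This point: in the handle, 47 mm above the underside. In the row, touching the blue box, on either side of it. Push it low on the handle, just above the lid: pushed high it may tip.
- blue_handle (a point): Marbled-paper box, blue lid and end patches, 90 (x) x 56 (y) x 26 mm, loose, 0.3 kg. Ridge handle upright along the middle of the lid: 52 mm long (x), 12 thick (y), from 26 to 64 mm above the underside. This point: in the handle, 47 mm above the underside. In the row, touching the yellow box. Push it low on the handle, just above the lid.
- tray: Fixed light-wood tray, inside 114 (x) x 328 mm (y), floor 6 mm and rim 20 mm above the bench, walls 6 mm. Origin: centre of underside. The row runs along its y, handles along its x: grey-lidded box, yellow and blue in either order, second grey; all touch, same make and size, and slide at 1 to 2 N each. The 102 mm of empty room is split between the row's two ends.
Not all that is in view belongs to the job. What is shaped like the part that bears blue_handle but pink is not meant.

How it is judged:
By the outcome, as a careful person would: the job done as asked, in the order asked, and still so for the second after the job is handed in, with the robot touching nothing.
It also fails if it takes over 58 s, if anything falls off the work surface, if the arm or the gripper's body presses on something with over 40 N, if the wrist force passes 120 N, or if a joint passes its speed limit or range.

## Working session

There is one attempt and no reset: what is moved stays moved. The work goes in short steps, Python scripts to look and compute and a tool call to move; the robot and the scene stay as the last step left them, time stands still between calls to the robot, and variables do not carry over. Pictures are saved under pics/ and viewed, at most 10 in all, crops included, and the job is handed in when it is done.

Besides the shell and the picture viewer there is one more tool, called by a JSON object that holds its "fn" and its "kwargs". carry_out: Moves the arm, as the interface text tells. Its arguments: {"type":"object","properties":{"slide":{"type":"array"},"rot":{"type":"array"},"gripper":{"type":"number"},"force":{"type":"number"}},"required":["slide","rot"]}

```bash
mkdir -p pics
cat > h.py <<'E'
import numpy as np, cv2
from scipy.spatial.transform import Rotation as R
from station import env
def pose(name,obs=None):
    c=env.calibration(name)
    if name!='wrist': return c,np.array(c['pose'])
    obs=obs or env.get_obs()
    T=np.eye(4); T[:3,3]=obs['tool_pos']; T[:3,:3]=R.from_euler('xyz',obs['eef_rot']).as_matrix()
    return c,T@np.array(c['mount'])
def px2w(name,pts,z,obs=None):
    c,T=pose(name,obs);K=np.array(c['intrinsics'],float)
    u=cv2.undistortPoints(np.array(pts,float).reshape(-1,1,2),K,np.array([c['k1'],0,0,0.])).reshape(-1,2)
    d=np.c_[u[:,0],-u[:,1],-np.ones(len(u))]@T[:3,:3].T
    return T[:3,3]+d*((np.array(z)-T[2,3])/d[:,2])[:,None]
def w2px(name,P,obs=None):
    c,T=pose(name,obs);K=np.array(c['intrinsics'],float)
    p=(np.array(P,float)-T[:3,3])@T[:3,:3]; q=p*[1,-1,-1]
    return cv2.projectPoints(q,np.zeros(3),np.zeros(3),K,np.array([c['k1'],0,0,0.]))[0].reshape(-1,2)
def snap(name,fn,crop=None,s=1):
    o=env.get_obs(); im=env.read_camera(name)[:,:,::-1]
    cv2.imwrite('pics/raw_'+fn,im)
    if crop: x0,y0,x1,y1=crop; im=im[y0:y1,x0:x1]
    cv2.imwrite('pics/'+fn,cv2.resize(im,None,fx=s,fy=s,interpolation=cv2.INTER_CUBIC)); return o
E
python3 -c "
from h import *
snap('top','top0.png');snap('scene','scene0.png')
print(env.get_obs())
for n in ('top','scene'): print(env.calibration(n))
print(env.calibration('wrist'))"
```

```text
{'time_s': 0.1, 'joint_positions': array([ 9.85672412e-01,  1.81460979e-01,  1.60787958e+00,  4.49766059e-05,
        1.35381090e+00, -2.06280221e-01]), 'dq': array([ 0.00090742, -0.00219143, -0.00329283,  0.00145172,  0.00052382,
       -0.00129447]), 'effort': array([ 1.17499461e-03, -4.45872688e+01, -3.52237236e+01, -9.93189224e-05,
        4.16335199e-03,  3.08448170e-05]), 'tool_pos': array([0.21232605, 0.53380045, 0.20429126]), 'eef_rot': array([-3.14007589e+00, -3.62250749e-04,  2.76273897e+00]), 'wrist_force': array([ 0.82403925, -0.14228005, -0.49692329]), 'wrist_torque': array([ 0.01958078, -0.00524522,  0.01253124]), 'grip_force': 0.0, 'width': 0.08563141344909574}
{'intrinsics': array([[503.13514807,   0.        , 269.84300781],
       [  0.        , 503.13514807, 202.86948883],
       [  0.        ,   0.        ,   1.        ]]), 'k1': 0.024815681970800963, 'pose': array([[-0.00343941,  0.98018307, -0.19806394,  0.39853426],
       [-0.99999218, -0.00298447,  0.00259544,  0.0662098 ],
       [ 0.00195289,  0.19807132,  0.98018567,  0.88487187],
       [ 0.        ,  0.  
[... 337 characters left out ...]
 -0.00366714,  0.07798233],
       [-0.01499443,  0.48959535,  0.87182083,  0.77630897],
       [ 0.        ,  0.        ,  0.        ,  1.        ]])}
{'intrinsics': array([[338.41944618,   0.        , 278.12013834],
       [  0.        , 338.41944618, 212.37895137],
       [  0.        ,   0.        ,   1.        ]]), 'k1': -0.02195521933932436, 'mount': array([[ 9.88401719e-04,  9.50781602e-01,  3.09860239e-01,
         8.00384705e-02],
       [ 9.99999113e-01, -6.63004271e-04, -1.15545183e-03,
        -5.24279295e-04],
       [-8.93143677e-04,  3.09861106e-01, -9.50781414e-01,
        -1.70049820e-01],
       [ 0.00000000e+00,  0.00000000e+00,  0.00000000e+00,
         1.00000000e+00]])}
```

View pics/top0.png

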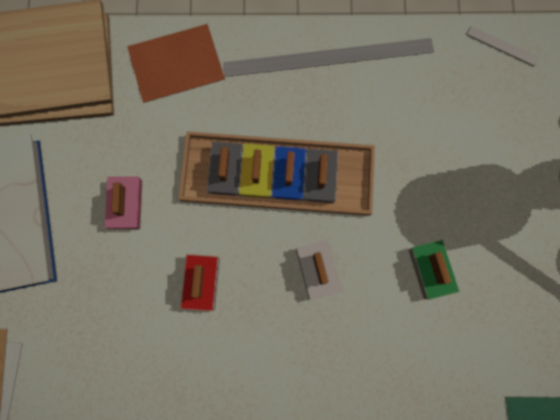

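View pics/scene0.png

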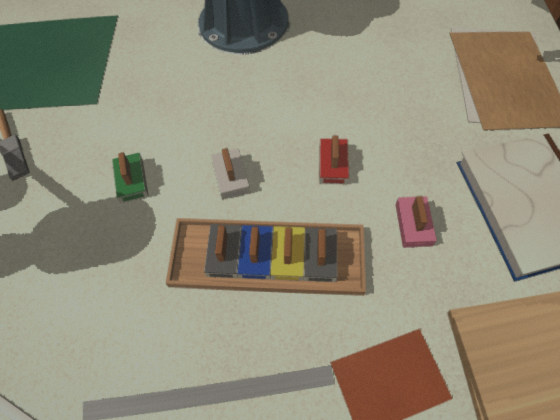

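Top view: tray row, left to right (+y to −y), is grey (224,165), yellow (257,168), blue (289,170), grey (321,173). The candidates for the loose red box are red (199,283), pink (123,203), white (320,270) and green (436,269), plus a flat red sheet (176,62). Only (199,283) is a box with a saturated red lid and a handle. I'll confirm it in a crop.

Run:
```python
from h import *
im=cv2.imread('pics/raw_top0.png'); 
a=cv2.resize(im[125:220,175:385],None,fx=3.8,fy=3.8,interpolation=cv2.INTER_CUBIC)
b=cv2.resize(im[250:315,165:235],None,fx=3.5,fy=3.5,interpolation=cv2.INTER_CUBIC)
c=np.zeros((a.shape[0]+b.shape[0],a.shape[1],3),np.uint8);c[:a.shape[0]]=a;c[a.shape[0]:,:b.shape[1]]=b
cv2.imwrite('pics/c1.png',c); print(c.shape)
hsv=cv2.cvtColor(im,cv2.COLOR_BGR2HSV)
def rect(name,m,win,z):
    mm=np.zeros_like(m);x0,y0,x1,y1=win;mm[y0:y1,x0:x1]=m[y0:y1,x0:x1]
    p=np.argwhere(mm)[:,::-1].astype(np.float32)
    w=px2w('top',p,z)[:,:2].astype(np.float32); r=cv2.minAreaRect(w); print(name,len(p),np.round(r[0],4),np.round(r[1],4),round(r[2],2))
H,S,V=cv2.split(hsv)
rect('red',((H<5)|(H>174))&(S>200)&(V>90),(170,250,230,315),.026)
rect('yel',(H>22)&(H<34)&(S>180)&(V>80),(235,135,285,205),.032)
rect('blu',(H>105)&(H<128)&(S>150)&(V>60),(265,135,315,210),.032)
br=(H>5)&(H<17)&(S>110)
rect('redh',br,(185,262,212,302),.064)
for n,w in (('g1h',(218,148,231,184)),('yh',(250,149,264,184)),('bh',(282,150,297,188)),('g2h',(315,154,329,190))): rect(n,br,w,.07)
```

```text
(589, 798, 3)
red 880 [0.4364 0.1835] [0.0477 0.0846] 85.69
yel 728 [0.6287 0.0871] [0.0509 0.0895] 84.89
blu 1115 [0.625  0.0306] [0.0511 0.0909] 85.6
redh 335 [0.4364 0.1819] [0.0168 0.0519] 84.96
g1h 267 [0.6311 0.1423] [0.0148 0.0545] 84.81
yh 170 [0.6265 0.0871] [0.0101 0.0521] 89.85
bh 169 [0.6221 0.0317] [0.0094 0.0543] 84.71
g2h 251 [ 0.6183 -0.0239] [0.0137 0.0576] 85.64
```

View pics/c1.png

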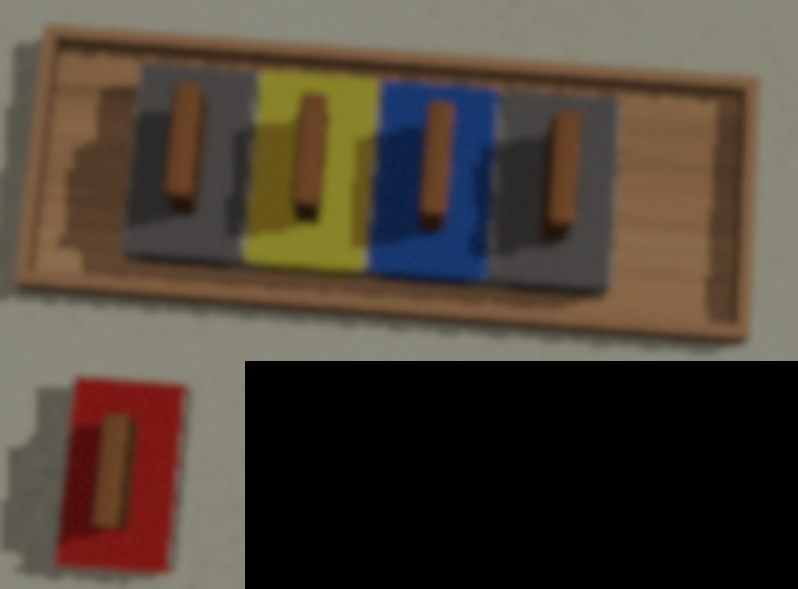

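The crop confirms the red box at top pixel (199,283): red lid, end patches and ridge handle. The row order is grey, yellow, blue, grey from +y. The handle spacing of 55.5 mm and heights fit the given sizes. The row is yawed about −4.4°. I'm moving above the yellow/blue boundary at about (0.624, 0.059).

{"fn": "carry_out", "kwargs": {"slide": [[0.0644,-0.0741,0],[0.0644,-0.0741,0],[0.0644,-0.0741,0],[0.0644,-0.0741,0],[0.0644,-0.0741,0],[0.0644,-0.0741,0],[0.0644,-0.0741,0],[0.0644,-0.0741,0]], "rot": [[0,0,0.006],[0,0,0.006],[0,0,0.006],[0,0,0.006],[0,0,0.006],[0,0,0.006],[0,0,0.006],[0,0,0.006]], "gripper": -1}}

```text
time_s: 0.77
tool_pos: [0.4194, 0.2954, 0.2049]
eef_rot: [-3.141, -0.0, 2.915]
wrist_force: [1.0, 0.0, -0.0]
width: -0.0003
grip_force: 0.0
```

{"fn": "carry_out", "kwargs": {"slide": [[0.0644,-0.0741,0],[0.0644,-0.0741,0],[0.0644,-0.0741,0],[0.0644,-0.0741,0],[0.0644,-0.0741,0],[0.0644,-0.0741,0],[0.0644,-0.0741,0],[0.0644,-0.0741,0]], "rot": [[0,0,0.006],[0,0,0.006],[0,0,0.006],[0,0,0.006],[0,0,0.006],[0,0,0.006],[0,0,0.006],[0,0,0.006]]}}

```text
time_s: 1.43
tool_pos: [0.6255, 0.0583, 0.2045]
eef_rot: [3.141, -0.001, 3.065]
wrist_force: [0.3, 0.5, 0.0]
width: -0.0
grip_force: 0.0
```

{"fn": "carry_out", "kwargs": {"slide": [[0,0,-0.05],[0,0,-0.05],[0,0,0],[0,0,0]], "rot": [[0,0,0],[0,0,0],[0,0,0],[0,0,0]]}}

```text
time_s: 1.77
tool_pos: [0.6234, 0.0601, 0.1634]
eef_rot: [3.141, -0.004, 3.064]
wrist_force: [0.4, 0.1, 0.1]
width: -0.0004
grip_force: 0.0
```

Run:
```python
from h import *
o=snap('wrist','w1.png');print(o['tool_pos'],o['eef_rot'],o['joint_positions'])
print(w2px('wrist',[[.6265,.0871,.07],[.622,.0317,.07],[.631,.1423,.07],[.618,-.0239,.07]],o))
im=cv2.imread('pics/raw_w1.png')
import pickle;pickle.dump({k:o[k] for k in('tool_pos','eef_rot')},open('o1.pkl','wb'))
```

```text
[0.62336118 0.06007072 0.16337741] [ 3.14148417 -0.00421314  3.06419109] [-9.31858208e-02  3.32913019e-01  1.50667929e+00  4.34861236e-05
  1.30621467e+00 -1.58659181e+00]
[[311.50394771 207.35939807]
 [243.29490352 207.07287848]
 [379.23005868 207.67200109]
 [175.07450404 207.39860181]]
```

View pics/w1.png

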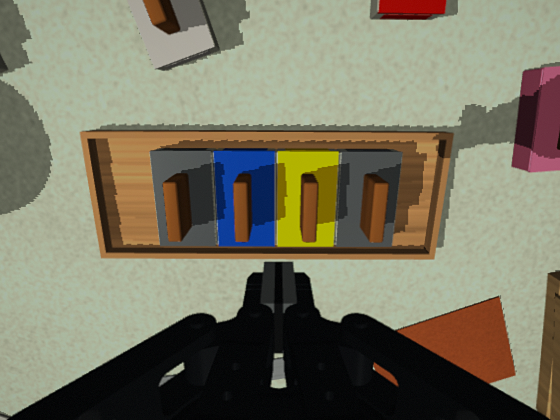

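The wrist view shows blue's handle at (241,208) and yellow's at (309,208), within 2 px of prediction. The shut fingers sit centred between them. I'm descending into the space between the handles.

{"fn": "carry_out", "kwargs": {"slide": [[0,0,-0.07],[0,0,-0.07],[0,0,-0.06],[0,0,-0.05],[0,0,-0.03],[0,0,-0.028],[0,0,0],[0,0,0]], "rot": [[0,0,0],[0,0,0],[0,0,0],[0,0,0],[0,0,0],[0,0,0],[0,0,0],[0,0,0]]}}

```text
time_s: 2.48
tool_pos: [0.6253, 0.0602, 0.0427]
eef_rot: [-3.142, 0.001, 3.065]
wrist_force: [-0.6, 0.2, -0.2]
width: 0.0003
grip_force: 0.0
```

{"fn": "carry_out", "kwargs": {"slide": [[0.0008,0.01,0],[0.001,0.0125,0],[0.001,0.0125,0],[0.001,0.0125,0],[0.001,0.0125,0],[0.001,0.0125,0],[0.001,0.0125,0],[0.001,0.0125,0]], "rot": [[0,0,0],[0,0,0],[0,0,0],[0,0,0],[0,0,0],[0,0,0],[0,0,0],[0,0,0]]}}

```text
time_s: 3.15
tool_pos: [0.6297, 0.0988, 0.0449]
eef_rot: [-3.141, 0.004, 3.065]
wrist_force: [-3.3, -4.5, 16.8]
width: -0.0004
grip_force: 8.5
```

The wrist reads an upward force of 17 N, which I didn't expect, so I'm looking before going on.

Run:
```python
from h import *
o1=env.get_obs();a=env.read_camera('scene')[:,:,::-1];b=env.read_camera('top')[:,:,::-1];print(o1['tool_pos'],env.get_obs()['wrist_force'])
a=cv2.resize(a[190:310,150:390],None,fx=3,fy=3);b=cv2.resize(b[120:220,165:405],None,fx=3,fy=3)
cv2.imwrite('pics/p1.png',np.vstack([a,b])[:600])
```

```text
[0.62974687 0.09875249 0.04494175] [-3.47058835 -2.61057043 14.70807054]
```

View pics/p1.png

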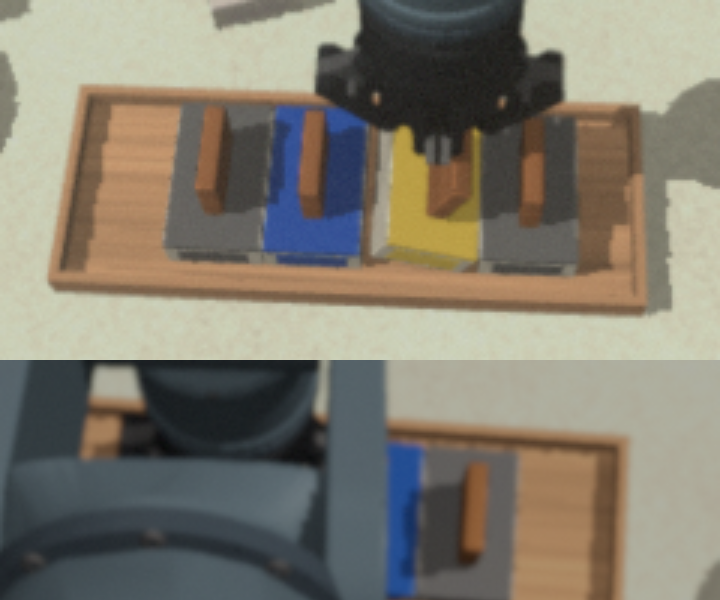

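The picture shows yellow tipped, its edge near blue lifted against the fingertip. The gripper's knuckles flare just above the tips and pushed the handle near its top. I'll back off gently so it settles, rise, turn the tool a quarter turn (narrow side along the row), and push with the tips lower and leading.

{"fn": "carry_out", "kwargs": {"slide": [[-0.0005,-0.006,0],[-0.0007,-0.008,0],[-0.001,-0.012,0],[-0.001,-0.012,0],[-0.001,-0.012,0],[-0.001,-0.012,0],[-0.001,-0.012,0],[-0.001,-0.012,0]], "rot": [[0,0,0],[0,0,0],[0,0,0],[0,0,0],[0,0,0],[0,0,0],[0,0,0],[0,0,0]]}}

```text
time_s: 3.92
tool_pos: [0.6245, 0.0645, 0.0413]
eef_rot: [3.141, -0.001, 3.064]
wrist_force: [-0.5, 0.2, -0.2]
width: 0.0001
grip_force: 0.0
```

{"fn": "carry_out", "kwargs": {"slide": [[-0.002,0,0.05],[-0.002,0,0.08],[0,0,0.1],[0,0,0.07],[0,0,0],[0,0,0]], "rot": [[0,0,0],[0,0,0],[0,0,0],[0,0,0],[0,0,0],[0,0,0]]}}

```text
time_s: 4.42
tool_pos: [0.6249, 0.0644, 0.1643]
eef_rot: [3.141, 0.005, 3.064]
wrist_force: [0.3, 0.8, -1.5]
width: -0.0003
grip_force: 0.0
```

Run:
```python
from h import *
o=snap('wrist','w2.png');print(o['tool_pos'],o['eef_rot'],o['wrist_force'])
```

```text
[0.62492413 0.06443194 0.16432182] [3.14137907 0.00466752 3.06433255] [ 0.33910308  0.81322614 -1.46665528]
```

View pics/w2.png

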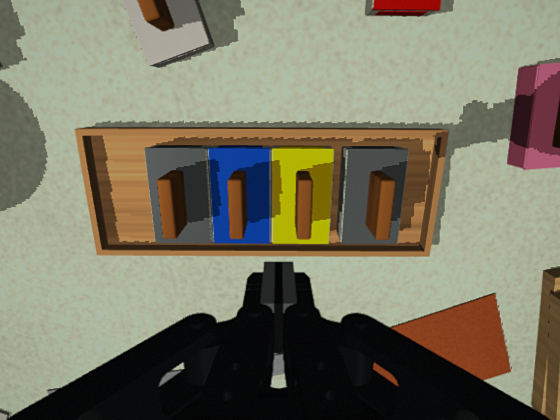

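Yellow has dropped back flat against blue (handles at (304,206) and (237,206)). The end grey has moved about 8 mm, still in line. I'm turning the tool −90°.

{"fn": "carry_out", "kwargs": {"slide": [[0,-0.0125,0],[0,0,0],[0,0,0],[0,0,0],[0,0,0],[0,0,0],[0,0,0],[0,0,0]], "rot": [[0,0,-0.03125],[0,0,-0.03125],[0,0,-0.03125],[0,0,-0.03125],[0,0,-0.03125],[0,0,-0.03125],[0,0,-0.03125],[0,0,-0.03125]]}}

```text
time_s: 5.13
tool_pos: [0.6217, 0.0597, 0.159]
eef_rot: [-3.138, -0.004, 2.274]
wrist_force: [-0.5, -0.3, -0.2]
width: 0.0001
grip_force: 0.0
```

{"fn": "carry_out", "kwargs": {"slide": [[0,0,0],[0,0,0],[0,0,0],[0,0,0],[0,0,0],[0,0,0],[0,0,0],[0,0,0]], "rot": [[0,0,-0.03125],[0,0,-0.03125],[0,0,-0.03125],[0,0,-0.03125],[0,0,-0.03125],[0,0,-0.03125],[0,0,-0.03125],[0,0,-0.03125]]}}

```text
time_s: 5.8
tool_pos: [0.6217, 0.0597, 0.159]
eef_rot: [-3.137, -0.0, 1.489]
wrist_force: [0.1, -0.3, -0.3]
width: -0.0001
grip_force: 0.0
```

{"fn": "carry_out", "kwargs": {"slide": [[0,0,-0.07],[0,0,-0.07],[0,0,-0.06],[0,0,-0.05],[0,0,-0.03],[0,0,-0.02],[0,0,0],[0,0,0]], "rot": [[0.016,0,0],[0.016,0,0],[0,0,0],[0,0,0],[0,0,0],[0,0,0],[0,0,0],[0,0,0]]}}

```text
time_s: 6.47
tool_pos: [0.6233, 0.0598, 0.0417]
eef_rot: [-3.133, -0.1, 1.493]
wrist_force: [0.0, -1.2, 1.7]
width: 0.0
grip_force: 0.0
```

{"fn": "carry_out", "kwargs": {"slide": [[0,0,-0.014],[0,0,0],[0.0005,0.007,0],[0.0005,0.007,0],[0.0005,0.007,0],[0.0005,0.007,0],[0.0005,0.007,0],[0.0005,0.007,0]], "rot": [[0,0,0],[0,0,0],[0,0,0],[0,0,0],[0,0,0],[0,0,0],[0,0,0],[0,0,0]]}}

```text
time_s: 7.13
tool_pos: [0.625, 0.0764, 0.0367]
eef_rot: [-3.135, -0.1, 1.493]
wrist_force: [-0.8, -2.5, 0.9]
width: 0.0001
grip_force: 1.0
```

{"fn": "carry_out", "kwargs": {"slide": [[0.0005,0.007,0],[0.0005,0.007,0],[0.0005,0.007,0],[0.0005,0.007,0]], "rot": [[0,0,0],[0,0,0],[0,0,0],[0,0,0]]}}

```text
time_s: 7.47
tool_pos: [0.6256, 0.0878, 0.0364]
eef_rot: [-3.134, -0.1, 1.493]
wrist_force: [-0.2, -0.6, 2.4]
width: 0.0001
grip_force: 1.0
```

The push force is about 2 N with little vertical load. Continuing.

{"fn": "carry_out", "kwargs": {"slide": [[0.0005,0.007,0],[0.0005,0.007,0],[0.0005,0.007,0],[0.0005,0.007,0],[0.0005,0.007,0],[0.0002,0.003,0],[0,0,0]], "rot": [[0,0,0],[0,0,0],[0,0,0],[0,0,0],[0,0,0],[0,0,0],[0,0,0]]}}

```text
time_s: 8.05
tool_pos: [0.6268, 0.1031, 0.037]
eef_rot: [-3.135, -0.1, 1.494]
wrist_force: [-1.1, -1.9, 6.0]
width: -0.0001
grip_force: 2.2
```

Run:
```python
from h import *
o=snap('wrist','w3.png');print(o['tool_pos'],o['wrist_force'])
a=env.read_camera('scene')[:,:,::-1]
cv2.imwrite('pics/s3.png',np.vstack([cv2.resize(a[200:310,150:390],None,fx=2,fy=2),cv2.resize(cv2.imread('pics/raw_w3.png'),(480,360))]))
```

```text
[0.62684757 0.10312012 0.03699752] [-1.10641324 -1.93372927  6.04490302]
```

View pics/s3.png

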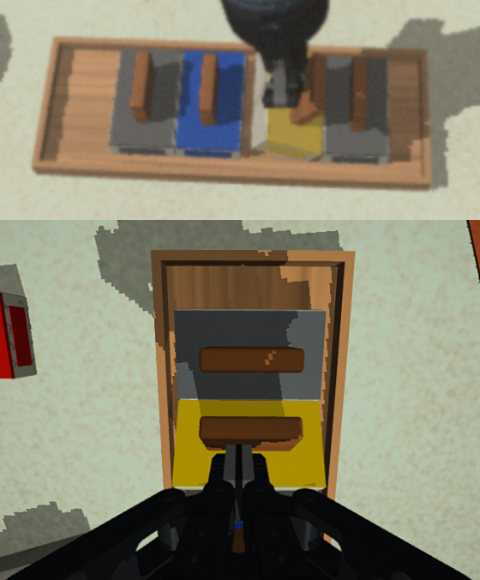

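Low force, but yellow still tips slightly: its lid edge rests on the fingertip, which sits about 5 mm above the lid. It has slid roughly 27 mm. I'll back off slowly so it sits down, and for blue put the tip right at the lid so it can't tip.

{"fn": "carry_out", "kwargs": {"slide": [[-0.0003,-0.005,0],[-0.0003,-0.005,0],[-0.0003,-0.005,0],[-0.0005,-0.007,0],[-0.0005,-0.007,0],[-0.0005,-0.007,0],[-0.0005,-0.007,0],[-0.0005,-0.007,0]], "rot": [[0,0,0],[0,0,0],[0,0,0],[0,0,0],[0,0,0],[0,0,0],[0,0,0],[0,0,0]]}}

```text
time_s: 8.82
tool_pos: [0.6248, 0.0825, 0.036]
eef_rot: [-3.133, -0.1, 1.493]
wrist_force: [-0.7, -0.5, 0.2]
width: -0.0003
grip_force: 0.4
```

{"fn": "carry_out", "kwargs": {"slide": [[-0.0012,-0.015,0],[-0.0012,-0.015,0],[0,0,0],[0,0,0],[0,0,0]], "rot": [[-0.016,0,0],[-0.016,0,0],[-0.016,0,0],[-0.016,0,0],[0,0,0]]}}

```text
time_s: 9.23
tool_pos: [0.6243, 0.072, 0.0365]
eef_rot: [3.133, 0.102, 1.495]
wrist_force: [0.3, -1.6, 0.8]
width: -0.0001
grip_force: 0.9
```

Run:
```python
from h import *
o=snap('wrist','w4.png');print(o['tool_pos'],o['wrist_force'],o['eef_rot'])
a=env.read_camera('scene')[:,:,::-1]
cv2.imwrite('pics/s4.png',np.vstack([cv2.resize(a[200:310,150:390],None,fx=2,fy=2),cv2.resize(cv2.imread('pics/raw_w4.png'),(480,360))]))
```

```text
[0.6242895  0.07198305 0.03651135] [ 0.26562278 -1.56727397  0.82665641] [3.13318468 0.10179422 1.49504371]
```

View pics/s4.png

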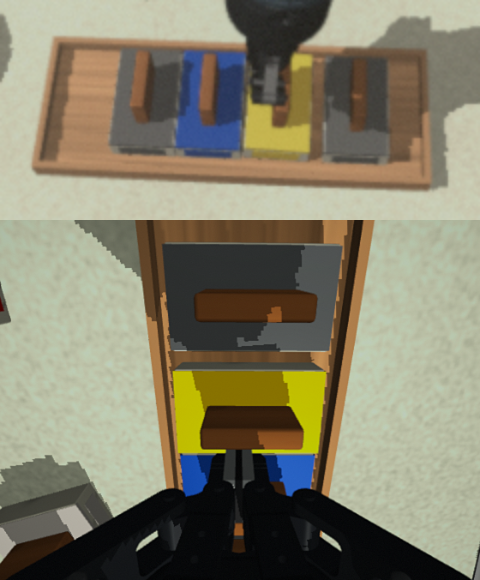

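Yellow is flat again, but it came back against blue; only the end grey kept its gain of about 14 mm. Pushing tips yellow and the retreat drags it back. I'll instead grip each handle and slide the box along the floor, which can't tip it.

{"fn": "carry_out", "kwargs": {"slide": [[-0.001,-0.015,0],[0,-0.005,0.03],[0,0,0.08],[0,0.02,0.09],[0.002,0.03,0.075],[0.003,0.03,0],[0,0.0,0],[0,0,0]], "rot": [[0.016,0,0],[0.016,0,0],[0,0,0],[0,0,0.03125],[0,0,0.03125],[0,0,0.03125],[0,0,0.03125],[0,0,0.03125]]}}

```text
time_s: 10.0
tool_pos: [0.6262, 0.0952, 0.1473]
eef_rot: [3.139, -0.001, 1.99]
wrist_force: [-1.0, -0.4, -0.6]
width: -0.0
grip_force: 0.0
```

{"fn": "carry_out", "kwargs": {"slide": [[0,0,0],[0,0,0],[0,0,0],[0,0,0],[0,0,0],[0,0,0],[0,0,0],[0,0,0]], "rot": [[0,0,0.03125],[0,0,0.03125],[0,0,0.03125],[0,0,0.03125],[0,0,0.03125],[0,0,0.03125],[0,0,0.03125],[0,0,0.03125]]}}

```text
time_s: 10.67
tool_pos: [0.6256, 0.0945, 0.1461]
eef_rot: [3.14, -0.001, 2.774]
wrist_force: [0.4, -0.5, 0.3]
width: -0.0002
grip_force: 0.0
```

{"fn": "carry_out", "kwargs": {"slide": [[0,0,0],[0,0,0],[0,0,0],[0,0,0],[0,0,0]], "rot": [[0,0,0.03125],[0,0,0.03125],[0,0,0.03125],[0,0,0],[0,0,0]], "gripper": -0.35, "force": 30}}

```text
time_s: 11.08
tool_pos: [0.6257, 0.0945, 0.1461]
eef_rot: [3.14, -0.0, 3.061]
wrist_force: [-0.7, -0.8, -0.4]
width: 0.0276
grip_force: 0.0
```

```bash
cat >> h.py <<'E'
def bh(im):
    H,S,V=cv2.split(cv2.cvtColor(im,cv2.COLOR_BGR2HSV)); return H,S,V
def lids(im,z,o,cols=('yel','blu')):
    H,S,V=bh(im); M=dict(yel=(H>22)&(H<36)&(S>150)&(V>60),blu=(H>105)&(H<128)&(S>140)&(V>50),red=((H<5)|(H>174))&(S>190)&(V>60))
    for c in cols:
        m=M[c].astype(np.uint8); n,l,st,_=cv2.connectedComponentsWithStats(cv2.morphologyEx(m,cv2.MORPH_CLOSE,np.ones((5,5)))); k=1+st[1:,4].argmax()
        p=np.argwhere((l==k)&(m>0))[:,::-1]
        r=cv2.minAreaRect(px2w('wrist',p,z,o)[:,:2].astype(np.float32)); print(c,len(p),np.round(r[0],4),np.round(r[1],4),round(r[2],2))
E
python3 - <<'E'
from h import *
o=snap('wrist','w5.png');print(o['tool_pos'],o['eef_rot'],o['width'])
lids(cv2.imread('pics/raw_w5.png'),.032,o)
E
```

```text
[0.62569754 0.09446217 0.14614273] [ 3.14035362e+00 -3.92830594e-04  3.06086070e+00] 0.027575174561785983
yel 5278 [0.6307 0.0856] [0.0549 0.0943] 85.5
blu 4527 [0.626  0.0287] [0.0541 0.0924] 85.39
```

View pics/w5.png

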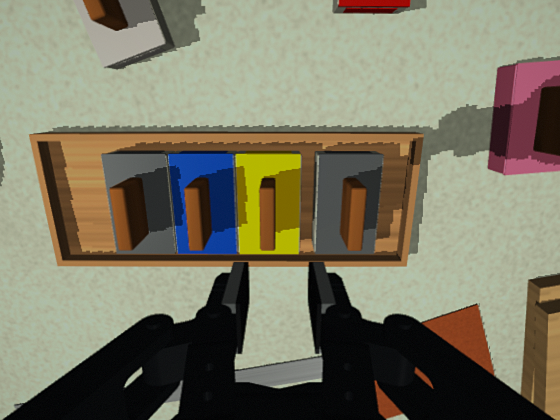

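Handles in the wrist view: blue (197,213), yellow (267,213), with the end grey about 12 mm clear of yellow. The yellow lid centre comes out at about (0.628, 0.086). I'm gripping the yellow handle.

{"fn": "carry_out", "kwargs": {"slide": [[0.004,-0.0207,0],[0,0,-0.06],[0,0,-0.07],[0,0,-0.06],[0,0,-0.045],[0,0,-0.03],[0,0,0],[0,0,0]], "rot": [[0,0,0],[0,0,0],[0,0,0],[0,0,0],[0,0,0],[0,0,0],[0,0,0],[0,0,0]]}}

```text
time_s: 11.8
tool_pos: [0.6273, 0.0862, 0.0401]
eef_rot: [3.142, -0.001, 3.064]
wrist_force: [0.7, 0.2, 0.2]
width: 0.0278
grip_force: 0.0
```

{"fn": "carry_out", "kwargs": {"slide": [[0,0,0],[0,0,0],[0,0,0],[0,0,0]], "rot": [[0,0,0],[0,0,0],[0,0,0],[0,0,0]], "gripper": -1, "force": 25}}

```text
time_s: 12.13
tool_pos: [0.6288, 0.0861, 0.042]
eef_rot: [-3.141, 0.003, 3.064]
wrist_force: [-0.0, -2.8, 2.7]
width: 0.0103
grip_force: 24.8
```

{"fn": "carry_out", "kwargs": {"slide": [[0.0007,0.0094,0],[0.0007,0.0094,0],[0.0007,0.0094,0],[0.0007,0.0094,0],[0.0007,0.0094,0],[0.0007,0.0094,0],[0.0007,0.0094,0],[0.0007,0.0094,0]], "rot": [[0,0,0],[0,0,0],[0,0,0],[0,0,0],[0,0,0],[0,0,0],[0,0,0],[0,0,0]]}}

```text
time_s: 12.8
tool_pos: [0.6332, 0.1152, 0.047]
eef_rot: [-3.139, 0.007, 3.064]
wrist_force: [-9.1, -5.7, 33.1]
width: 0.0103
grip_force: 33.3
```

{"fn": "carry_out", "kwargs": {"slide": [[0,0,0],[0,0,0],[0,0,0],[0,0,0],[0,0,0]], "rot": [[0,0,0],[0,0,0],[0,0,0],[0,0,0],[0,0,0]], "gripper": -0.4}}

```text
time_s: 13.22
tool_pos: [0.6294, 0.1165, 0.04]
eef_rot: [-3.141, -0.001, 3.064]
wrist_force: [-0.2, -1.7, 1.7]
width: 0.0256
grip_force: 0.9
```

{"fn": "carry_out", "kwargs": {"slide": [[0,0,0.05],[0,0,0.08],[0,0,0.08],[0,0,0.06],[-0.007,-0.1,0],[-0.007,-0.1,0],[0,0,0],[0,0,0]], "rot": [[0,0,0],[0,0,0],[0,0,0],[0,0,0],[0,0,0],[0,0,0],[0,0,0],[0,0,0]]}}

```text
time_s: 13.88
tool_pos: [0.6235, 0.0349, 0.1475]
eef_rot: [3.141, -0.002, 3.061]
wrist_force: [-0.0, 0.4, -0.2]
width: 0.0255
grip_force: 0.0
```

Run:
```python
from h import *
o=snap('wrist','w6.png');print(o['tool_pos'],o['eef_rot'],o['width'])
lids(cv2.imread('pics/raw_w6.png'),.032,o)
```

```text
[0.62345512 0.03487154 0.14752883] [ 3.14119991e+00 -1.54746641e-03  3.06087221e+00] 0.025469671371725452
yel 4880 [0.6308 0.086 ] [0.0551 0.0942] 85.21
blu 5119 [0.6261 0.0293] [0.0543 0.0922] 85.41
```

View pics/w6.png

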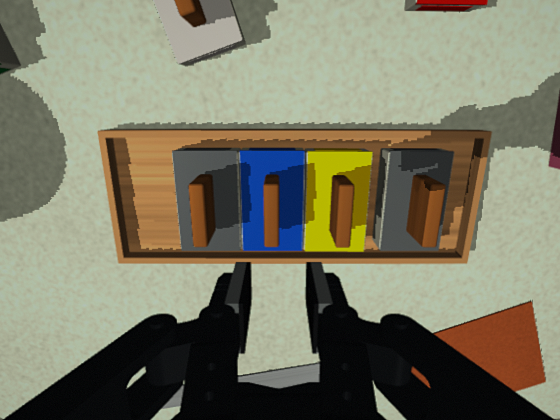

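I've used my ten pictures, so from here I'll measure numerically. First: where the boxes stood in the saved frames w3, w4, w5 and w6.

```bash
cat >> h.py <<'E'
import types
RT=lambda p,e:{'tool_pos':np.array(p),'eef_rot':np.array(e)}
E
python3 - <<'E'
from h import *
O={'w3':RT([.62685,.10312,.037],[-3.135,-.1,1.494]),'w4':RT([.6243,.07198,.0365],[3.1332,.1018,1.495]),'w5':RT([.6257,.09446,.14614],[3.14035,-.0004,3.0609]),'w6':RT([.62346,.03487,.14753],[3.1412,-.0015,3.0609])}
for n,pts in (('w3',[(292,105),(292,210),(292,313)]),('w4',[(292,29),(292,152),(292,175),(292,274)])):
    print(n,np.round(px2w('wrist',pts,[.032]*len(pts),O[n])[:,1],4))
# profiles along the row on lids: sample world line in lid plane at rear part of lids (x offset -.035 from handle line)
for n in ('w5','w6'):
    im=cv2.imread(f'pics/raw_{n}.png'); H,S,V=bh(im)
    for off in (-.036,.036):
        ys=np.arange(-.08,.22,.002); P=np.c_[.6195+.077*ys+off,ys,0*ys+.032]
        q=np.round(w2px('wrist',P,O[n])).astype(int)
        s=''
        for u,v in q:
            if not(0<=u<560 and 0<=v<420): s+='.';continue
            h,sa,va=H[v,u],S[v,u],V[v,u]
            s+= 'Y' if 22<h<36 and sa>150 else 'B' if 105<h<128 and sa>140 else 'g' if sa<60 and va<110 else 'w' if sa<60 else 't' if h<22 else '?'
        print(n,off,s)
E
```

```text
w3 [0.1821 0.1268 0.0647]
w4 [0.1819 0.1278 0.1159 0.0558]
w5 -0.036 tttttttttttttttggggggggggggggggggggggggggggBBBBBBBBBBBBBBBBBBBBBBBBBBBgYYYYYYYYYYYYYYYYYYYYYYYYYYYYtttttgwgggggggggggggggggggggggggggttttttttttttttttw
w5 0.036 ttttttttttttgttttttttttttgggggggggggggggBBBBBgtttttttt?BBBBBBBBBBBB?YYYYYYYYYYtttttttYYYYYYYYYYYtttttgwggggggggggggtttttttttggggggttttttttttttttttgggg
w6 -0.036 tttttttttttttttggggggggggggggggggggggggggggBBBBBBBBBBBBBBBBBBBBBBBBBBBB?YYYYYYYYYYYYYYYYYYYYYYYYYYYttttwgwgggggggggggggggggggggggggggtttttttttttttttgg
w6 0.036 ttttttttttttgggggttttttttttgggggggggggggBBBBBBBBBBtttttt?BBBBBBBBBB??YYYYYYYYYYYYttttttttYYYYYYYtttggggggggggggggggggttttttttttttgtttttttttttttttggwww
```

The numbers show yellow's leading bottom edge stayed pinned at y≈0.115 while it tilted. Pushing two boxes through one handle jams it. I'll move one box at a time, with a firmer grip and a slight upward bias to take load off the floor. First is the blue-side end grey, alone.

{"fn": "carry_out", "kwargs": {"slide": [[-0.007,-0.0763,0],[-0.007,-0.0763,0],[0,0,-0.07],[0,0,-0.07],[0,0,-0.06],[0,0,-0.044],[0,0,-0.02],[0,0,0]], "rot": [[0,0,0],[0,0,0],[0,0,0],[0,0,0],[0,0,0],[0,0,0],[0,0,0],[0,0,0]]}}

```text
time_s: 14.6
tool_pos: [0.6163, -0.0227, 0.0397]
eef_rot: [3.14, -0.005, 3.066]
wrist_force: [-0.1, 0.0, 0.6]
width: 0.0256
grip_force: 0.0
```

{"fn": "carry_out", "kwargs": {"slide": [[0,0,0],[0,0,0],[0,0,0],[0,0,0]], "rot": [[0,0,0],[0,0,0],[0,0,0],[0,0,0]], "gripper": -1, "force": 60}}

```text
time_s: 14.93
tool_pos: [0.6191, -0.0243, 0.0437]
eef_rot: [-3.142, 0.002, 3.065]
wrist_force: [-0.4, 0.1, -2.4]
width: 0.0083
grip_force: 58.6
```

{"fn": "carry_out", "kwargs": {"slide": [[0,0,0.002],[-0.0003,-0.004,0],[-0.0003,-0.004,0],[-0.0003,-0.004,0],[0,0,0]], "rot": [[0,0,0],[0,0,0],[0,0,0],[0,0,0],[0,0,0]]}}

```text
time_s: 15.35
tool_pos: [0.618, -0.0297, 0.0435]
eef_rot: [-3.141, 0.0, 3.064]
wrist_force: [0.0, -0.1, -2.2]
width: 0.0085
grip_force: 58.6
```

Run:
```python
from h import *
o=env.get_obs();print(o['tool_pos'],o['eef_rot'],o['wrist_force'],o['wrist_torque'],o['width'])
```

```text
[ 0.61804408 -0.02968622  0.04353214] [-3.14146431e+00  2.22021459e-05  3.06398587e+00] [ 0.02339307 -0.13966852 -2.15510945] [-0.02209779  0.03721136 -0.0409288 ] 0.008453681961026539
```

It slides cleanly with almost no side force. Continuing another 44 mm, then releasing.

{"fn": "carry_out", "kwargs": {"slide": [[-0.001,-0.0138,0],[-0.001,-0.0138,0],[-0.001,-0.0138,0],[-0.001,-0.0138,0],[-0.001,-0.0138,0],[-0.001,-0.0138,0],[-0.001,-0.0138,0],[-0.001,-0.0138,0]], "rot": [[0,0,0],[0,0,0],[0,0,0],[0,0,0],[0,0,0],[0,0,0],[0,0,0],[0,0,0]]}}

```text
time_s: 16.02
tool_pos: [0.6148, -0.0741, 0.0435]
eef_rot: [-3.142, 0.0, 3.064]
wrist_force: [1.1, 0.1, -1.8]
width: 0.0082
grip_force: 58.6
```

{"fn": "carry_out", "kwargs": {"slide": [[0,0,-0.002],[0,0,0],[0,0,0],[0,0,0]], "rot": [[0,0,0],[0,0,0],[0,0,0],[0,0,0]]}}

```text
time_s: 16.35
tool_pos: [0.6152, -0.074, 0.0436]
eef_rot: [-3.14, 0.001, 3.065]
wrist_force: [-3.7, -4.4, 6.1]
width: 0.0079
grip_force: 60.4
```

{"fn": "carry_out", "kwargs": {"slide": [[0,0,0],[0,0,0],[0,0,0],[0,0,0.05],[0,0,0.08],[0,0,0.08],[0,0,0.06],[0,0,0]], "rot": [[0,0,0],[0,0,0],[0,0,0],[0,0,0],[0,0,0],[0,0,0],[0,0,0],[0,0,0]], "gripper": -0.4}}

```text
time_s: 17.02
tool_pos: [0.6188, -0.0739, 0.1573]
eef_rot: [-3.14, 0.01, 3.065]
wrist_force: [2.5, -0.3, 0.8]
width: 0.0258
grip_force: 0.0
```

{"fn": "carry_out", "kwargs": {"slide": [[0.007,0.09,0],[0.007,0.09,0],[0.003,0.06,0],[0,0,0],[0,0,0]], "rot": [[0,0,0],[0,0,0],[0,0,0],[0,0,0],[0,0,0]]}}

```text
time_s: 17.43
tool_pos: [0.6212, 0.0244, 0.1499]
eef_rot: [3.141, -0.001, 3.067]
wrist_force: [-0.8, -0.6, 0.1]
width: 0.0256
grip_force: 0.0
```

```bash
cat >> h.py <<'E'
def prof(im,o,offs=(-.036,.036),y0=-.11,y1=.23):
    H,S,V=bh(im)
    for off in offs:
        ys=np.arange(y0,y1,.002); q=np.round(w2px('wrist',np.c_[.6195+.077*ys+off,ys,0*ys+.032],o)).astype(int); s=''
        for u,v in q:
            if not(0<=u<560 and 0<=v<420): s+='.';continue
            h,sa,va=H[v,u],S[v,u],V[v,u]
            s+='Y' if 22<h<36 and sa>150 else 'B' if 105<h<128 and sa>140 else 'R' if (h<5 or h>174) and sa>190 else 'g' if sa<60 and va<110 else 'w' if sa<60 else 't' if h<22 else '?'
        import re; print(off,[(m.group()[0],round(y0+.002*m.start(),3),round(y0+.002*m.end(),3)) for m in re.finditer(r'(.)\1+',s) if m.end()-m.start()>2])
E
python3 - <<'E'
from h import *
o=snap('wrist','w7.png');im=cv2.imread('pics/raw_w7.png');print(o['tool_pos'],o['eef_rot']);lids(im,.032,o);prof(im,o)
E
```

```text
[0.62124548 0.02440034 0.14987699] [ 3.14139216e+00 -9.28300859e-04  3.06742373e+00]
yel 4687 [0.631  0.0862] [0.0552 0.0945] 85.24
blu 4938 [0.6264 0.0301] [0.0543 0.0915] 85.61
-0.036 [('t', -0.11, -0.1), ('g', -0.1, -0.038), ('t', -0.038, 0.006), ('B', 0.008, 0.06), ('Y', 0.064, 0.118), ('t', 0.118, 0.124), ('g', 0.132, 0.186), ('t', 0.186, 0.216), ('w', 0.218, 0.23)]
0.036 [('g', -0.106, -0.1), ('t', -0.1, -0.076), ('g', -0.076, -0.044), ('t', -0.044, 0.0), ('B', 0.002, 0.022), ('t', 0.024, 0.036), ('B', 0.036, 0.056), ('Y', 0.058, 0.082), ('t', 0.082, 0.1), ('Y', 0.1, 0.112), ('t', 0.112, 0.118), ('g', 0.118, 0.124), ('g', 0.126, 0.154), ('t', 0.154, 0.18), ('t', 0.182, 0.21), ('w', 0.212, 0.23)]
```

Grey 2 slid and stayed, leaving a 45 mm gap to blue. Now blue, the same way.

{"fn": "carry_out", "kwargs": {"slide": [[0.001,0.014,0],[0,0,-0.07],[0,0,-0.07],[0,0,-0.06],[0,0,-0.045],[0,0,-0.022],[0,0,0],[0,0,0]], "rot": [[0,0,0],[0,0,0],[0,0,0],[0,0,0],[0,0,0],[0,0,0],[0,0,0],[0,0,0]]}}

```text
time_s: 18.15
tool_pos: [0.6223, 0.0277, 0.0441]
eef_rot: [3.142, -0.0, 3.063]
wrist_force: [0.6, -0.4, 0.9]
width: 0.0256
grip_force: 0.0
```

{"fn": "carry_out", "kwargs": {"slide": [[0,0,0],[0,0,0],[0,0,0],[0,0,0]], "rot": [[0,0,0],[0,0,0],[0,0,0],[0,0,0]], "gripper": -1, "force": 60}}

```text
time_s: 18.48
tool_pos: [0.6228, 0.0281, 0.045]
eef_rot: [-3.141, 0.002, 3.064]
wrist_force: [-0.5, -0.4, 0.5]
width: 0.0003
grip_force: 0.0
```

{"fn": "carry_out", "kwargs": {"slide": [[0,0,0.001],[-0.0003,-0.004,0],[-0.0003,-0.004,0],[0,0,0]], "rot": [[0,0,0],[0,0,0],[0,0,0],[0,0,0]]}}

```text
time_s: 18.82
tool_pos: [0.6218, 0.0247, 0.0443]
eef_rot: [-3.141, 0.0, 3.064]
wrist_force: [0.8, -0.5, 0.2]
width: 0.0002
grip_force: 0.0
```

The fingers closed on nothing. Checking numerically where blue is before moving.

Run:
```python
from h import *
o=env.get_obs();im=cv2.cvtColor(env.read_camera('wrist'),cv2.COLOR_RGB2BGR);cv2.imwrite('pics/raw_w8.png',im);print(o['tool_pos'],o['wrist_force'],o['wrist_torque'])
lids(im,.032,o);prof(im,o)
sc=cv2.cvtColor(env.read_camera('scene'),cv2.COLOR_RGB2BGR);cv2.imwrite('pics/raw_s8.png',sc)
s0=cv2.imread('pics/raw_scene0.png')
for n,s in(('s0',s0),('s8',sc)):
    H,S,V=bh(s);
    for c,m in (('yel',(H>22)&(H<36)&(S>120)),('blu',(H>105)&(H<128)&(S>140)&(V>50))):
        m=m.copy();m[:215]=0;m[290:]=0;m[:,:160]=0;m[:,380:]=0
        p=np.argwhere(m)[:,::-1];print(n,c,len(p),p.min(0),p.max(0),p.mean(0).round(1))
    print(''.join('Y' if 22<H[268,u]<36 and S[268,u]>120 else 'B' if 105<H[268,u]<128 and S[268,u]>140 else 'g' if S[268,u]<60 else 't' for u in range(165,370)))
```

```text
[0.62180973 0.02469223 0.04433395] [ 0.82738872 -0.47188464  0.17393032] [-0.01371333  0.02308175  0.01692885]
yel 9052 [0.6303 0.0863] [0.0555 0.0966] 85.32
blu 8675 [0.6256 0.03  ] [0.0544 0.0956] 85.6
-0.036 [('t', -0.108, -0.1), ('w', -0.1, -0.046), ('g', -0.046, -0.036), ('t', -0.036, 0.006), ('B', 0.008, 0.06), ('Y', 0.064, 0.118), ('g', 0.12, 0.186), ('.', 0.186, 0.23)]
0.036 [('t', -0.11, -0.076), ('g', -0.076, -0.052), ('g', -0.05, -0.042), ('t', -0.042, 0.0), ('g', 0.012, 0.034), ('g', 0.036, 0.042), ('B', 0.044, 0.056), ('Y', 0.058, 0.082), ('t', 0.082, 0.108), ('w', 0.118, 0.126), ('g', 0.126, 0.154), ('t', 0.154, 0.2), ('.', 0.2, 0.23)]
s0 yel 1212 [271 226] [304 279] [287.1 254.1]
s0 blu 666 [238 226] [270 274] [252.4 255.2]
gggtttttttttttttttttttttttttttttttttttttgggggggggggggggggggggggggggggggggBBBBBBBBBBBBBBBBBBBBBBBBBBBBBBBtgtYYYYYYYYYYYYYYYYYYYYYYYYYYYYYYYtgggggggggggggggggggggggggggggggggtttttttttttttttttttttttttttttgggg
s8 yel 1143 [271 226] [303 279] [287.4 256. ]
s8 blu 666 [239 230] [271 274] [253.9 257.7]
gggttttttttgggggggggggggggggggggggggggggggggggttttttttttttttttttttttttttttBBBBBBBBBBBBBBBBBBBBBBBBBBBBBBtgtYYYYYYYYYYYYYYYYYYYYYYYYYYYYYYYYtttttttggggggggggggggggggggggggggggggggggtttttttttttttttttttttgggg
```

Blue and yellow haven't moved, and the fingers shut over the handle. At TCP z 0.040 the grip was marginal and at 0.044 it missed a handle whose top is at 0.070. So the real fingertips end about 25–30 mm above the reported TCP, and the wrist picture agrees: the tips are drawn lower than the TCP projects. This also explains the tipping, because I was pushing at the handle tops. I'll go about 24 mm lower, checking forces.

{"fn": "carry_out", "kwargs": {"slide": [[0,0,0.03],[0.001,0.014,0],[0,0,0],[0,0,0],[0,0,0]], "rot": [[0,0,0],[0,0,0],[0,0,0],[0,0,0],[0,0,0]], "gripper": -0.4}}

```text
time_s: 19.33
tool_pos: [0.6222, 0.0309, 0.0563]
eef_rot: [-3.142, -0.0, 3.065]
wrist_force: [-0.5, -0.3, -0.4]
width: 0.0257
grip_force: 0.0
```

{"fn": "carry_out", "kwargs": {"slide": [[0,0,-0.03],[0,0,-0.02],[0,0,-0.015],[0,0,-0.01],[0,0,-0.01],[0,0,-0.007],[0,0,0],[0,0,0]], "rot": [[0,0,0],[0,0,0],[0,0,0],[0,0,0],[0,0,0],[0,0,0],[0,0,0],[0,0,0]]}}

```text
time_s: 20.0
tool_pos: [0.6222, 0.0306, 0.0194]
eef_rot: [-3.142, -0.0, 3.064]
wrist_force: [-1.0, -0.6, -0.5]
width: 0.0255
grip_force: 0.0
```

{"fn": "carry_out", "kwargs": {"slide": [[0,0,0],[0,0,0],[0,0,0],[0,0,0]], "rot": [[0,0,0],[0,0,0],[0,0,0],[0,0,0]], "gripper": -1, "force": 40}}

```text
time_s: 20.33
tool_pos: [0.6226, 0.0304, 0.0199]
eef_rot: [-3.141, 0.001, 3.064]
wrist_force: [0.3, -0.9, -0.4]
width: 0.0113
grip_force: 42.6
```

That confirms it: TCP z reads 0.0195 with no lid contact and a solid 11.3 mm grip. Sliding blue −42 mm.

{"fn": "carry_out", "kwargs": {"slide": [[-0.0007,-0.009,0],[-0.001,-0.0138,0],[-0.001,-0.0138,0],[-0.001,-0.0138,0],[-0.001,-0.0138,0],[-0.001,-0.0138,0],[-0.001,-0.0138,0],[-0.001,-0.0132,0]], "rot": [[0,0,0],[0,0,0],[0,0,0],[0,0,0],[0,0,0],[0,0,0],[0,0,0],[0,0,0]]}}

```text
time_s: 21.0
tool_pos: [0.6194, -0.0118, 0.0199]
eef_rot: [3.141, 0.001, 3.064]
wrist_force: [0.2, 7.8, 14.4]
width: 0.0109
grip_force: 44.8
```

{"fn": "carry_out", "kwargs": {"slide": [[0,0,0],[0,0,0],[0,0,0],[0,0,0],[0,0,0.05],[0,0,0.08],[0,0,0.08],[0,0,0.06]], "rot": [[0,0,0],[0,0,0],[0,0,0],[0,0,0],[0,0,0],[0,0,0],[0,0,0],[0,0,0]], "gripper": -0.4}}

```text
time_s: 21.67
tool_pos: [0.6196, -0.0115, 0.1297]
eef_rot: [-3.141, 0.001, 3.065]
wrist_force: [1.4, -0.8, -0.2]
width: 0.0257
grip_force: 0.0
```

{"fn": "carry_out", "kwargs": {"slide": [[0.007,0.09,0],[0.007,0.09,0],[0.004,0.06,0],[0,0,0],[0,0,0]], "rot": [[0,0,0],[0,0,0],[0,0,0],[0,0,0],[0,0,0]]}}

```text
time_s: 22.08
tool_pos: [0.626, 0.086, 0.1272]
eef_rot: [-3.141, -0.0, 3.067]
wrist_force: [-0.0, -1.1, 0.0]
width: 0.0255
grip_force: 0.0
```

Run:
```python
from h import *
o=snap('wrist','w9.png');im=cv2.imread('pics/raw_w9.png');print(o['tool_pos'],o['eef_rot']);lids(im,.032,o);prof(im,o)
```

```text
[0.62596139 0.08598754 0.12717172] [-3.14111218e+00 -4.94264086e-04  3.06735394e+00]
yel 5944 [0.6305 0.0862] [0.0548 0.094 ] 85.67
blu 4665 [ 0.6231 -0.0144] [0.0544 0.0927] 85.57
-0.036 [('t', -0.108, -0.1), ('w', -0.1, -0.054), ('g', -0.046, -0.04), ('B', -0.036, 0.016), ('g', 0.018, 0.024), ('t', 0.024, 0.062), ('Y', 0.064, 0.118), ('t', 0.118, 0.128), ('g', 0.132, 0.186), ('t', 0.186, 0.218), ('w', 0.218, 0.224)]
0.036 [('t', -0.11, -0.08), ('g', -0.08, -0.044), ('B', -0.044, -0.038), ('t', -0.038, -0.014), ('B', -0.014, 0.012), ('g', 0.012, 0.018), ('t', 0.018, 0.056), ('Y', 0.058, 0.078), ('t', 0.078, 0.09), ('Y', 0.09, 0.112), ('t', 0.112, 0.122), ('g', 0.128, 0.15), ('t', 0.15, 0.172), ('g', 0.172, 0.18), ('t', 0.18, 0.212), ('w', 0.216, 0.23)]
```

Blue is now at y≈−0.014, so the gap is about 45 mm. Yellow next, +27 mm, gripped low.

{"fn": "carry_out", "kwargs": {"slide": [[0,0,-0.07],[0,0,-0.07],[0,0,-0.06],[0,0,-0.045],[0,0,-0.023],[0,0,0],[0,0,0]], "rot": [[0,0,0],[0,0,0],[0,0,0],[0,0,0],[0,0,0],[0,0,0],[0,0,0]]}}

```text
time_s: 22.72
tool_pos: [0.6265, 0.0838, 0.0204]
eef_rot: [-3.141, -0.0, 3.063]
wrist_force: [0.8, -0.4, 1.1]
width: 0.0259
grip_force: 0.0
```

{"fn": "carry_out", "kwargs": {"slide": [[0,0,0],[0,0,0],[0,0,0],[0,0,0]], "rot": [[0,0,0],[0,0,0],[0,0,0],[0,0,0]], "gripper": -1}}

```text
time_s: 23.05
tool_pos: [0.6274, 0.0846, 0.0216]
eef_rot: [-3.141, 0.002, 3.065]
wrist_force: [0.6, -0.3, 1.9]
width: 0.011
grip_force: 43.4
```

{"fn": "carry_out", "kwargs": {"slide": [[0.0005,0.0065,0],[0.0007,0.009,0],[0.0007,0.009,0],[0.0007,0.009,0],[0.0007,0.009,0],[0.0007,0.009,0],[0.0007,0.009,0],[0.0006,0.008,0]], "rot": [[0,0,0],[0,0,0],[0,0,0],[0,0,0],[0,0,0],[0,0,0],[0,0,0],[0,0,0]]}}

```text
time_s: 23.72
tool_pos: [0.6296, 0.1109, 0.0215]
eef_rot: [-3.139, 0.002, 3.065]
wrist_force: [-0.2, -7.5, 6.0]
width: 0.0111
grip_force: 43.9
```

{"fn": "carry_out", "kwargs": {"slide": [[0,0,0],[0,0,0],[0,0,0],[0,0,0],[0,0,0.05],[0,0,0.08],[0,0,0.08],[0,0,0.06]], "rot": [[0,0,0],[0,0,0],[0,0,0],[0,0,0],[0,0,0],[0,0,0],[0,0,0],[0,0,0]], "gripper": -0.4}}

```text
time_s: 24.38
tool_pos: [0.6289, 0.1123, 0.1305]
eef_rot: [3.141, 0.001, 3.065]
wrist_force: [0.3, -0.6, 0.3]
width: 0.0255
grip_force: 0.0
```

Run:
```python
from h import *
o=snap('wrist','w10.png');im=cv2.imread('pics/raw_w10.png');print(o['tool_pos'],o['eef_rot']);lids(im,.032,o);prof(im,o)
```

```text
[0.62893554 0.11227374 0.13052314] [3.14114088e+00 1.33135011e-03 3.06450702e+00]
yel 5800 [0.6324 0.1113] [0.0546 0.0939] 85.61
blu 4264 [ 0.6232 -0.0143] [0.0548 0.0918] 85.53
-0.036 [('t', -0.108, -0.1), ('w', -0.1, -0.056), ('w', -0.054, -0.048), ('g', -0.048, -0.04), ('B', -0.038, 0.018), ('g', 0.018, 0.026), ('t', 0.026, 0.088), ('Y', 0.088, 0.142), ('g', 0.144, 0.198), ('t', 0.198, 0.218), ('g', 0.218, 0.23)]
0.036 [('t', -0.11, -0.08), ('g', -0.08, -0.042), ('t', -0.042, -0.018), ('B', -0.016, 0.012), ('g', 0.012, 0.02), ('t', 0.02, 0.082), ('Y', 0.082, 0.104), ('t', 0.104, 0.116), ('Y', 0.116, 0.136), ('g', 0.14, 0.162), ('t', 0.162, 0.182), ('g', 0.182, 0.194), ('t', 0.194, 0.214), ('g', 0.214, 0.22), ('w', 0.22, 0.23)]
```

The gap is 69.6 mm, centred at y≈0.049. Now to the red box at about (0.437, 0.183).

{"fn": "carry_out", "kwargs": {"slide": [[-0.08,0.0296,0],[-0.08,0.0296,0],[-0.08,0.0296,0],[-0.08,0.0296,0],[-0.08,0.0296,0],[-0.08,0.0296,0],[0,0,0],[0,0,0]], "rot": [[0,0,0],[0,0,0],[0,0,0],[0,0,0],[0,0,0],[0,0,0],[0,0,0],[0,0,0]]}}

```text
time_s: 25.1
tool_pos: [0.435, 0.1838, 0.1281]
eef_rot: [3.141, -0.0, 3.066]
wrist_force: [0.6, -0.0, 0.3]
width: 0.0258
grip_force: 0.0
```

Run:
```python
from h import *
o=snap('wrist','w11.png');im=cv2.imread('pics/raw_w11.png');print(o['tool_pos'],o['eef_rot'],o['joint_positions']);lids(im,.026,o,('red',))
```

```text
[0.43496501 0.1838081  0.12808047] [ 3.14143431e+00 -3.08231700e-04  3.06649914e+00] [ 1.47522960e-01  3.68347679e-02  1.93172943e+00  2.41304739e-04
  1.17329413e+00 -1.34827327e+00]
red 5382 [0.4365 0.1824] [0.0535 0.0911] 85.59
```

Red is at (0.4365, 0.1824), aligned with the gripper. Grasping it.

{"fn": "carry_out", "kwargs": {"slide": [[0.004,-0.0035,0],[0,0,-0.07],[0,0,-0.07],[0,0,-0.06],[0,0,-0.05],[0,0,-0.033],[0,0,0],[0,0,0]], "rot": [[0,0,0],[0,0,0],[0,0,0],[0,0,0],[0,0,0],[0,0,0],[0,0,0],[0,0,0]]}}

```text
time_s: 25.82
tool_pos: [0.4385, 0.1811, 0.0145]
eef_rot: [-3.141, -0.002, 3.063]
wrist_force: [0.7, -0.7, -0.3]
width: 0.0258
grip_force: 0.0
```

{"fn": "carry_out", "kwargs": {"slide": [[0,0,0],[0,0,0],[0,0,0],[0,0,0]], "rot": [[0,0,0],[0,0,0],[0,0,0],[0,0,0]], "gripper": -1, "force": 50}}

```text
time_s: 26.15
tool_pos: [0.439, 0.1817, 0.016]
eef_rot: [3.141, 0.002, 3.064]
wrist_force: [0.9, 0.7, 0.1]
width: 0.0109
grip_force: 54.2
```

{"fn": "carry_out", "kwargs": {"slide": [[0,0,0.03],[0,0,0.06],[0,0,0.06],[0,0,0.06],[0,0,0.05],[0,0,0],[0,0,0]], "rot": [[0,0,0],[0,0,0],[0,0,0],[0,0,0],[0,0,0],[0,0,0],[0,0,0]]}}

```text
time_s: 26.73
tool_pos: [0.4389, 0.1818, 0.12]
eef_rot: [3.141, 0.003, 3.065]
wrist_force: [-0.4, -0.3, -3.5]
width: 0.0107
grip_force: 53.9
```

The red box is held (−3.5 N, 10.7 mm). Carrying it over the gap.

{"fn": "carry_out", "kwargs": {"slide": [[0.0592,-0.0415,0],[0.0592,-0.0415,0],[0.0592,-0.0415,0],[0.0592,-0.0415,0],[0.0592,-0.0415,0],[0.0592,-0.0415,0],[0.0592,-0.0415,0],[0.0592,-0.0415,0]], "rot": [[0,0,0],[0,0,0],[0,0,0],[0,0,0],[0,0,0],[0,0,0],[0,0,0],[0,0,0]]}}

```text
time_s: 27.4
tool_pos: [0.6269, 0.0481, 0.1161]
eef_rot: [3.141, -0.004, 3.064]
wrist_force: [-0.4, 0.4, -2.9]
width: 0.0105
grip_force: 53.9
```

{"fn": "carry_out", "kwargs": {"slide": [[0,0,0],[0,0,0],[0,0,0]], "rot": [[0,0,0],[0,0,0],[0,0,0]]}}

```text
time_s: 27.65
tool_pos: [0.6256, 0.0492, 0.1166]
eef_rot: [3.141, -0.004, 3.064]
wrist_force: [-0.1, 0.5, -2.7]
width: 0.0109
grip_force: 53.9
```

Run:
```python
from h import *
o=snap('wrist','w12.png');im=cv2.imread('pics/raw_w12.png');print(o['tool_pos'],o['eef_rot']);lids(im,.130,o,('red',));lids(im,.032,o);prof(im,o)
```

```text
[0.62562179 0.04918064 0.11661021] [ 3.14118534 -0.00444667  3.06407398]
red 9364 [0.6102 0.0503] [0.0531 0.0708] 85.39
yel 4632 [0.6328 0.112 ] [0.0538 0.095 ] 85.97
blu 4558 [ 0.6225 -0.014 ] [0.0543 0.0937] 85.69
-0.036 [('t', -0.11, -0.1), ('w', -0.1, -0.044), ('g', -0.044, -0.038), ('B', -0.038, 0.018), ('t', 0.02, 0.086), ('Y', 0.088, 0.142), ('g', 0.144, 0.2), ('t', 0.2, 0.216), ('w', 0.216, 0.23)]
0.036 [('t', -0.11, -0.078), ('w', -0.076, -0.06), ('g', -0.05, -0.042), ('B', -0.042, -0.034), ('t', -0.032, -0.014), ('B', -0.012, 0.002), ('R', 0.004, 0.036), ('t', 0.036, 0.06), ('R', 0.06, 0.09), ('Y', 0.092, 0.108), ('t', 0.108, 0.128), ('Y', 0.128, 0.138), ('g', 0.14, 0.166), ('t', 0.166, 0.21), ('w', 0.21, 0.23)]
```

Red's y is 0.0503 against a gap centre of 0.049, with about 6 mm spare each side. Lowering.

{"fn": "carry_out", "kwargs": {"slide": [[0.01,-0.003,-0.04],[0,0,-0.05],[0,0,-0.05],[0,0,-0.04],[0,0,-0.025],[0,0,-0.015],[0,0,0],[0,0,0]], "rot": [[0,0,0],[0,0,0],[0,0,0],[0,0,0],[0,0,0],[0,0,0],[0,0,0],[0,0,0]]}}

```text
time_s: 28.37
tool_pos: [0.6316, 0.048, 0.0315]
eef_rot: [-3.142, 0.0, 3.065]
wrist_force: [0.5, -0.4, -2.3]
width: 0.0109
grip_force: 53.8
```

{"fn": "carry_out", "kwargs": {"slide": [[0,0,-0.006],[0,0,-0.005],[0,0,-0.005],[0,0,-0.004],[0,0,0],[0,0,0]], "rot": [[0,0,0],[0,0,0],[0,0,0],[0,0,0],[0,0,0],[0,0,0]]}}

```text
time_s: 28.87
tool_pos: [0.6314, 0.0476, 0.023]
eef_rot: [-3.142, -0.0, 3.064]
wrist_force: [-0.3, -0.9, -2.4]
width: 0.0107
grip_force: 53.8
```

{"fn": "carry_out", "kwargs": {"slide": [[0,0,-0.003],[0,0,-0.003],[0,0,0],[0,0,0]], "rot": [[0,0,0],[0,0,0],[0,0,0],[0,0,0]]}}

```text
time_s: 29.2
tool_pos: [0.6318, 0.0477, 0.0219]
eef_rot: [-3.142, 0.0, 3.065]
wrist_force: [-4.1, 0.6, 5.2]
width: 0.0108
grip_force: 54.9
```

Touching the floor now (+5 N). Opening a little and rising.

{"fn": "carry_out", "kwargs": {"slide": [[0,0,0],[0,0,0],[0,0,0],[0,0,0],[0,0,0.05],[0,0,0.08],[0,0,0.08],[0,0,0.06]], "rot": [[0,0,0],[0,0,0],[0,0,0],[0,0,0],[0,0,0],[0,0,0],[0,0,0],[0,0,0]], "gripper": -0.4}}

```text
time_s: 29.87
tool_pos: [0.6323, 0.0476, 0.1312]
eef_rot: [-3.142, 0.002, 3.064]
wrist_force: [0.8, 0.4, 0.8]
width: 0.0257
grip_force: 0.0
```

{"fn": "carry_out", "kwargs": {"slide": [[0,0,0.05],[0,0,0],[0,0,0],[0,0,0]], "rot": [[0,0,0],[0,0,0],[0,0,0],[0,0,0]]}}

```text
time_s: 30.2
tool_pos: [0.6308, 0.0477, 0.1474]
eef_rot: [3.142, -0.002, 3.064]
wrist_force: [0.7, 1.0, -0.6]
width: 0.0254
grip_force: 0.0
```

Run:
```python
from h import *
o=snap('wrist','w13.png');im=cv2.imread('pics/raw_w13.png');print(o['tool_pos'],o['eef_rot'],o['wrist_force']);lids(im,.032,o,('red','yel','blu'));prof(im,o)
```

```text
[0.63076125 0.04770562 0.14743752] [ 3.14155556e+00 -1.66826423e-03  3.06435246e+00] [ 0.66731554  1.00231305 -0.56603408]
red 5087 [0.6284 0.0482] [0.054  0.0912] 85.61
yel 4875 [0.6329 0.1116] [0.0549 0.094 ] 85.56
blu 4678 [ 0.6232 -0.0141] [0.0539 0.0922] 85.48
-0.036 [('t', -0.11, -0.1), ('w', -0.1, -0.078), ('g', -0.074, -0.046), ('g', -0.044, -0.038), ('B', -0.038, 0.018), ('t', 0.02, 0.026), ('R', 0.026, 0.08), ('t', 0.08, 0.086), ('Y', 0.09, 0.142), ('g', 0.146, 0.198), ('t', 0.198, 0.216), ('w', 0.218, 0.23)]
0.036 [('t', -0.104, -0.078), ('g', -0.078, -0.044), ('B', -0.042, -0.032), ('t', -0.03, -0.014), ('B', -0.014, 0.012), ('t', 0.014, 0.02), ('R', 0.02, 0.04), ('t', 0.04, 0.054), ('R', 0.054, 0.074), ('t', 0.074, 0.08), ('Y', 0.082, 0.108), ('t', 0.108, 0.126), ('Y', 0.126, 0.136), ('g', 0.14, 0.166), ('t', 0.166, 0.19), ('t', 0.194, 0.21), ('w', 0.21, 0.23)]
```

Red lies at (0.6284, 0.0482), on the row line to within 1 mm, same yaw, lid at floor-standing height, about 6 mm clear of each neighbour. The arm is clear. Handing in.

```bash
python3 -c "
from station import env
print(env.job_done())"
```

```text
the job is handed in; nothing more can be done
None
```

The red box now stands flat on the tray floor between yellow and blue, in line with the row and released (30 s of 58 s), but early low pushes tipped yellow two or three times (about 27° once) before I slid the boxes by gripping their handles.

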